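# Hold a bevelled batten into the gluing jig's corner

## Task

A bevelled oak batten for a book box has to be held in the gluing jig while its glue grabs. Lay the batten flat on the jig's white bed with its bevel facing away from the metal fence and let go of it, then push it fully home against the fence and with its end against the wooden stop block; finish while still holding it there with one steady diagonal push, so that it is pressed firmly onto the bed and against the fence at once, with about 10 N each way (do not let go or back off at the end). Leave the jar, the brass weight and the bone folder where they are.

Things in the scene. Friction and masses are not known exactly. Their poses are not given: they have to be found in the camera images.
- batten: Loose light oak batten, 130 mm long (y), 40 mm wide (x), 28 mm high, about 0.1 kg. Origin: centre of its underside. +x side: plain upright back. -x side: front, upright for the lower 16 mm, then a 45 degree bevel taking 12 x 12 mm off the upper edge, all along. It starts flat on the bench, right way up, bevel roughly towards the robot.
- batten_heel (a point): Point of the batten at the bottom of its back face at its +y end: (20, 65, 0) mm in the batten's frame. With the batten home it lies on jig_corner.
- batten_bevel (a point): Middle of the batten's bevelled face, (-14, 0, 22) mm in the batten's frame; the outward normal there points to -x and up at 45 degrees. Pushing here forwards (+x) and downwards together presses the batten on fence and bed.
- jig: Gluing jig screwed to the bench (cannot move). Origin at bench level; x points squarely into the fence, y along the fence towards the stop block, z up. Its plywood base board spans x -110 to 90, y -130 to 130 mm. Bed, fence and stop block on it form a square corner, open towards -x, -y and up.
- stop: The jig's dark wooden stop block, fixed, same axes as the jig: x from -30 to 64 mm, y from 75 to 103 mm in the jig's frame, top 22 mm above the bed. Its working face is the plane y = 75 mm and looks to -y. Origin: foot of that face, mid width, jig frame (17, 75, 12) mm.
- bed: The jig's waxed white laminate bed, flat and slippery (friction on wood about 0.25), fixed in the jig with the same axes; its top is 12 mm above the bench; it spans x -104 to 68 mm, y -125 to 125 mm in the jig's frame. Origin: jig frame (0, 0, 6) mm, 6 mm under its top.
- fence: The jig's aluminium fence, fixed in the jig with the same axes: a bar 250 mm long (y), 16 mm thick, its top 30 mm above the bed. Origin: at the foot of its working face, mid length, jig frame (64, 0, 6) mm; the working face is the plane x = 64 mm in the jig's frame and looks to -x.
- jig_corner (a point): Inner corner where bed top, fence face and stop block face meet: (64, 75, 12) mm in the jig's frame. The batten home: its centre 20 mm from the fence face and 65 mm from the stop's face.
- paste_jar: Bystander: closed jar with a steel cap, 60 mm across and 75 mm high, upright, beyond the work. Origin: centre of its underside.
- weight: Bystander: brass block, 60 x 90 x 30 mm, 0.9 kg, lying on the bench beyond the work. Origin: centre of its underside.
- bone_folder: Bystander: flat white bone folder, about 22 x 140 x 6 mm, long along its y, lying on the bench beyond the work. Origin: underside, about its middle.
There are look-alikes about, which are no part of the job. Of the things like the batten, leave any that is black, blue or turquoise; of the rest the larger one is meant.

How it is judged:
By the outcome, as a careful person would: the job done as asked, in the order asked, and still so for the second after the job is handed in, while the arm keeps its last pose, push and grip.
It also fails if it takes over 62 s, if anything falls off the work surface, if the arm or the gripper's body presses on something with over 40 N, if the wrist force passes 120 N, or if a joint passes its speed limit or range.

## Robot

A 7-joint arm with a two-finger parallel gripper is mounted at the origin on the work surface. World frame = base frame: x ahead of the robot, y to its left, z up, the work surface at z = 0. Lengths are in m, angles in rad, forces in N, time in s.
With the tool pointing down it reaches from about 0.4 to 0.85 m from the base axis. Payload 10.4 kg.
Tool frame: the origin (TCP) lies at the very end of the fingers, on their centre line; the grasp point (between the pads) lies 19 mm behind it (manip.pinch_z is the distance from the TCP to the grasp point, in m); z points along the fingers, y is the line along which they close (so a half turn about z gives the same grasp; the last joint's range is limited). The gripper opens to 85 mm and grips with 20 to 120 N. Pads are 22 mm wide; open, the fingers measure 114 mm over their backs; the gripper's body (76 mm by 85 mm) begins 54 mm behind the grasp point. The pads swing forward as they close: fully open they stand 13 mm farther back than shut.
Start: joints at [1.248, 0.332, -0.065, 1.46, 0.022, 1.35, -0.088], TCP at [0.185, -0.597, 0.231] pointing down, gripper open.
Joint ranges: [-2.6, 2.6], [-0.5, 2.12], [-1.47, 1.34], [0.16, 2.42], [-1.27, 4.41], [0.06, 2.06], [-2.6, 2.6]. Speed limits (rad/s): [2.22, 2.22, 2.79, 2.79, 3.14, 3.14, 3.14].

## Interface

Orientations are given as a unit quaternion [x, y, z, w].
In Python, from workcell import manip gives the robot as it stands. The module is installed in compiled form; this text tells all that it offers.
- The arm moves only by the shell command python3 -m creep 'ROWS' [OPENING] [FORCE]. ROWS is a JSON object of lists of equal length, an entry for each row: "slide": the shift along the tool's x, y, z in m, a list of three; "twist": the turn about the tool's z in degrees. A call has 1 to 8 rows; each row shifts and turns the commanded pose from where the row before left it, along the tool's axes as they then stand; what a row does not reach is not made up. A row lasts 1/8 s, in which the tool goes at most 62.5 mm and 10.7 degrees, less where a joint would pass 70% of its speed; a pose out of reach is approached as far as the arm can. A call with a gripper value outside its range is refused whole. OPENING is the opening in per cent of the stroke, from 0 (shut) to 100 (fully open), set as the call begins (- or left out, the last holds). The fingers move at their own pace and stop on an object; FORCE is the grip in N (left out, the last holds). Time passes only in rows, so rows that do not move let the fingers close. It gives the time, the measured TCP pose, the force, the opening and the grip force at its end, in the units of the state.
- manip.get_obs(): the state, without advancing time (a new reading comes with each control period).
- manip.camera(name): name is "scene" or "side" or "wrist"; returns (picture, depth): 480x640x3 uint8, blue, green, red; 480x640 float32, m along the optical axis (not along the pixel's ray), 0 where there is no reading.
- manip.camera_params(name): a dict with "intrinsics" (3x3 intrinsics, pixels), "R" (3x3) and "t" (3): a world point X has camera coordinates R X + t. Camera axes: x right, y down, z forward; pixel columns grow to the right and rows downward; lengths in m; the calibration is good to about 2 mm. The wrist camera is an equidistant fisheye: a pixel r from the principal point sees the ray r / f radians off the axis. A picture is of the moment at which its call begins: read the wrist's pose just before it. camera_params takes no time and is no camera call; for the wrist camera it gives the pose at the moment of the call.
- manip.hand_in(): hands the job in; it is judged then, once.
The state is a dict: "clock": time; "joint_pos": joint angles; "joint_velocities": joint speeds; "tau": joint torques, N m; "position": TCP position; "ee_rot": TCP orientation; "ft_force": force on the tool from outside, world axes, zero at the start; "torque": the same for the moment, N m; "grip_width": opening from 0.0 (shut) to 1.0 (fully open); "grasp_force": force on a finger pad.
Only numpy, scipy, OpenCV 4.12 (cv2) and the standard library are available. Lean on these libraries where they do the work, as an engineer would, in place of code of your own. Each camera call takes 0.05 s, during which the arm holds its last target. There are 200 camera calls.

## Working session

There is one attempt and no reset: what is moved stays moved. The work goes in short steps, Python scripts to look and compute and a shell command to move; the robot and the scene stay as the last step left them, time stands still between calls to the robot, and variables do not carry over. Pictures are saved under pics/ and viewed, at most 10 in all, crops included, and the job is handed in when it is done.

```bash
mkdir -p pics; python3 - <<'E'
from workcell import manip
import cv2,numpy as np
for n in("scene","side"):
    p,d=manip.camera(n);cv2.imwrite(f"pics/{n}0.png",p);np.savez(f"{n}0.npz",p=p,d=d)
    c=manip.camera_params(n);print(n,np.round(c["intrinsics"],1).tolist(),np.round(c["R"],3).tolist(),np.round(c["t"],3))
o=manip.get_obs();print({k:np.round(v,3) for k,v in o.items()},manip.pinch_z)
E
```

```text
scene [[444.4, 0.0, 323.9], [0.0, 444.4, 236.4], [0.0, 0.0, 1.0]] [[-0.6, 0.8, 0.002], [0.623, 0.469, -0.626], [-0.502, -0.374, -0.78]] [ 0.399 -0.323  1.246]
side [[593.7, 0.0, 321.5], [0.0, 593.7, 239.4], [0.0, 0.0, 1.0]] [[-0.759, -0.651, 0.012], [-0.484, 0.551, -0.68], [0.436, -0.521, -0.733]] [0.423 0.342 0.878]
{'clock': np.float64(0.1), 'joint_pos': array([ 1.248,  0.333, -0.065,  1.461,  0.022,  1.35 , -0.089]), 'joint_velocities': array([-0.   , -0.002, -0.001, -0.002, -0.   ,  0.001,  0.   ]), 'tau': array([ 1.0000e-03, -6.2675e+01,  4.9000e-02, -3.9244e+01,  1.6000e-02,
        7.0000e-03,  0.0000e+00]), 'position': array([ 0.185, -0.597,  0.231]), 'ee_rot': array([ 0.989,  0.149, -0.   , -0.001]), 'ft_force': array([ 0.25 ,  0.197, -0.816]), 'torque': array([ 0.056,  0.005, -0.017]), 'grasp_force': np.float64(0.0), 'grip_width': np.float64(1.001)} 0.0187
```

View pics/scene0.png

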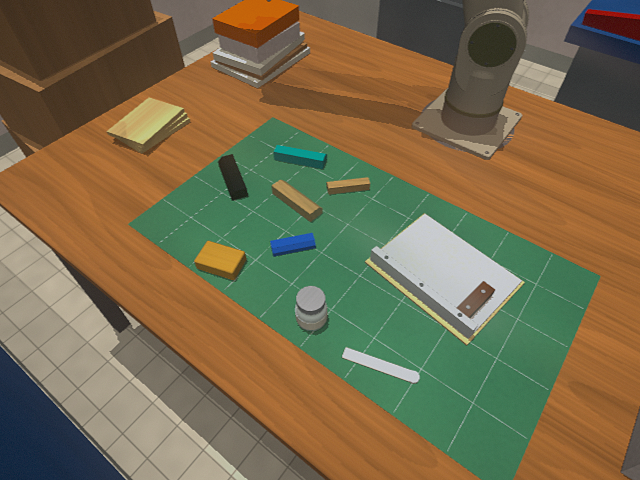

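View pics/side0.png

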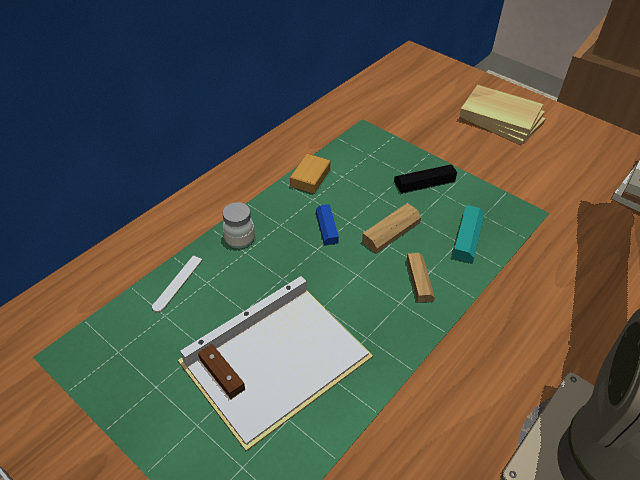

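Scene0: oak candidates are the large one (297,200) and the small one (348,186). The other look-alikes are black (233,177), turquoise (300,156) and blue (293,244). I choose the larger oak, at side (391,227). The jig is at about (445,278) in scene, with its fence on the far side from the robot and the dark stop at (477,300).

```bash
cat > h.py <<'E'
from workcell import manip
import cv2,numpy as np
def world(n,d,c=None):
    c=c or manip.camera_params(n);K,R,t=c["intrinsics"],c["R"],c["t"]
    v,u=np.mgrid[:480,:640]
    X=np.stack([(u-K[0,2])/K[0,0]*d,(v-K[1,2])/K[1,1]*d,d],-1)
    return (X-t)@R
def rect(P):
    r=cv2.minAreaRect((P[:,:2]*1000).astype(np.float32));b=cv2.boxPoints(r)
    e=b[1]-b[0],b[2]-b[1];e=max(e,key=lambda a:np.hypot(*a));a=np.degrees(np.arctan2(e[1],e[0]))%180
    return np.round(r[0],1),np.round(sorted(r[1]),1),round(a,2),np.round(b).tolist()
def big(m):
    n,l,s,_=cv2.connectedComponentsWithStats(m.astype(np.uint8),connectivity=4);return l==1+s[1:,4].argmax()
E
python3 - <<'E'
from h import *
roi=dict(scene=dict(big=(265,172,330,228),small=(322,172,375,198),jig=(360,208,530,348)),side=dict(big=(358,200,425,254),small=(402,248,438,305),jig=(172,270,378,452)))
for n in roi:
    z=np.load(n+"0.npz");p,d=z["p"],z["d"];W=world(n,d);hsv=cv2.cvtColor(p,cv2.COLOR_BGR2HSV)
    print(n,"mat z",np.round(np.median(W[...,2][(hsv[...,0]>60)&(hsv[...,0]<85)&(hsv[...,1]>80)&(d>0)]),4))
    for k,(a,b,c,e) in roi[n].items():
        R=np.zeros(d.shape,bool);R[b:e,a:c]=1;R&=d>0;Z=W[...,2]
        if k!="jig":
            m=R&(hsv[...,0]<25)&(hsv[...,1]>60); m=big(m);print(k,"zmax",np.percentile(Z[m],[50,90,98]))
            top=m&(Z>np.percentile(Z[m],95)-.0035);print(k,"all",*rect(W[m]));print("   top",top.sum(),*rect(W[top]),W[top].mean(0).round(4))
        else:
            f=big(R&(Z>.0385)&(Z<.047));print("fence",f.sum(),Z[f].mean(),*rect(W[f]))
            s=R&(abs(Z-.034)<.004)&(hsv[...,2]<150)&(hsv[...,0]<20)&(hsv[...,1]>80);s=big(s);print("stop",s.sum(),Z[s].mean(),*rect(W[s]))
            w=big(R&(abs(Z-.012)<.005)&(hsv[...,1]<40)&(hsv[...,2]>150));print("bed",w.sum(),Z[w].mean(),*rect(W[w]))
    a,b,c,e=roi[n]["big"]
    cv2.imwrite(f"pics/c_{n}.png",cv2.resize(p[b-25:e+15,a-15:c+50],None,fx=5,fy=5,interpolation=cv2.INTER_CUBIC))
a=cv2.imread("pics/c_scene.png");b=cv2.imread("pics/c_side.png");h=min(a.shape[0],b.shape[0])
o=np.hstack([a[:h],b[:h]]);o=cv2.resize(o,(800,int(h*800/o.shape[1])));cv2.imwrite("pics/crop.png",o)
E
```

```text
scene mat z -0.0007
big zmax [0.02539726 0.02750653 0.02887014]
big all [ 530.2 -183.6] [ 41.2 130. ] 83.42 [[502.0, -246.0], [543.0, -251.0], [558.0, -121.0], [517.0, -117.0]]
   top 459 [ 534.3 -183.8] [ 31.2 129.3] 82.48 [[510.0, -246.0], [541.0, -250.0], [558.0, -122.0], [527.0, -118.0]] [ 0.5348 -0.1821  0.0265]
small zmax [0.0183091  0.02142191 0.02282243]
small all [ 414.4 -110.4] [ 38.1 112.8] 145.72 [[357.0, -94.0], [450.0, -158.0], [472.0, -126.0], [379.0, -63.0]]
   top 253 [ 418.6 -113.5] [ 24.9 101.4] 135.05 [[374.0, -87.0], [446.0, -158.0], [463.0, -141.0], [391.0, -69.0]] [ 0.4191 -0.1139  0.0204]
fence 926 0.040909493040200015 [581.4 170.4] [ 18.2 249.5] 80.42 [[552.0, 49.0], [570.0, 46.0], [611.0, 292.0], [593.0, 295.0]]
stop 427 0.032853779706824605 [539.3 268.5] [26.6 86.7] 170.09 [[494.0, 263.0], [580.0, 248.0], [584.0, 274.0], [499.0, 289.0]]
bed 6373 0.010658348489644314 [485.9 187. ] [162.2 251.2] 79.78 [[384.0, 78.0], [543.0, 49.0], [588.0, 296.0], [428.0, 325.0]]
side mat z -0.0003
big zmax [0.02426654 0.02787714 0.02940108]
big all [ 528.7 -183.3] [ 43.5 135
[... 204 characters left out ...]
-0.1819  0.0271]
small zmax [0.01901803 0.02195714 0.02334651]
small all [ 415.  -116.9] [ 32.1 105.4] 135.85 [[366.0, -92.0], [442.0, -165.0], [464.0, -142.0], [388.0, -69.0]]
   top 418 [ 416.4 -114.6] [ 26.3 103.8] 135.86 [[370.0, -88.0], [444.0, -160.0], [463.0, -141.0], [388.0, -69.0]] [ 0.4166 -0.1135  0.0209]
fence 1170 0.04127839558493243 [581.3 170.4] [ 19.5 250.4] 80.21 [[550.0, 49.0], [570.0, 45.0], [612.0, 292.0], [593.0, 295.0]]
stop 860 0.03327318063143941 [542.  267.7] [28.4 96. ] 170.43 [[492.0, 262.0], [587.0, 246.0], [592.0, 274.0], [497.0, 290.0]]
bed 12107 0.011082095449793149 [491.6 185.5] [170.1 250.8] 80.36 [[387.0, 76.0], [554.0, 48.0], [596.0, 295.0], [429.0, 323.0]]
```

View pics/crop.png

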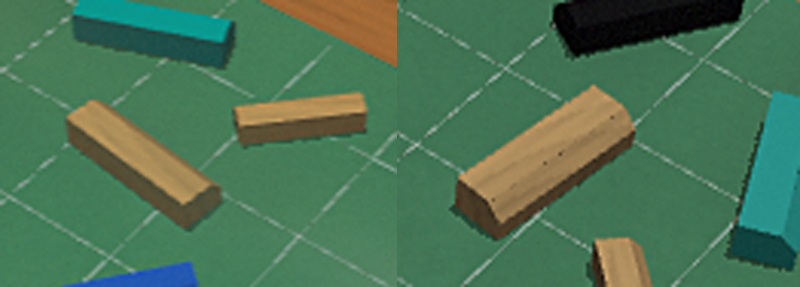

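The crop confirms the large oak batten: left image ~(140,155), about 41x130x28 mm by depth, with its bevel to the robot side. The small oak at (300,120) measures about 25x103x21 mm and is the decoy. Batten centre is (0.529,-0.183) with its y axis at 83°. Jig origin is (0.5105,0.1825) with its y axis at 80.3°; fence, bed and stop agree on this to 1 mm.

```bash
cat >> h.py <<'E'
from scipy.spatial.transform import Rotation as Rn
J0=np.array([.5105,.1825,0]);JR=Rn.from_euler("z",-9.7,degrees=True).as_matrix()
def jig(*p): return J0+JR@np.array(p)
def plan(T,head=None):
    "slide in tool axes (mm) to world point T, and twist (deg) to bring tool x to heading"
    o=manip.get_obs();R=Rn.from_quat(o["ee_rot"]).as_matrix()
    h=np.degrees(np.arctan2(R[1,0],R[0,0]))
    print("t",o["clock"].round(2),"pos",o["position"].round(4),"head",h.round(2),"tilt",R[2,2].round(5),"slide mm",(R.T@(np.array(T)-o["position"])*1000).round(1),"twist",None if head is None else round(h-head,2),"F",o["ft_force"].round(2),"Fj",(JR.T@o["ft_force"]).round(1),"posj",(JR.T@(o["position"]-J0)*1000).round(1))
    return R,o
E
python3 -m creep '{"slide":[[0,0,0],[0,0,0],[0,0,0],[0,0,0],[0,0,0],[0,0,0],[0,0,0]],"twist":[-9.4,-9.4,-9.4,-9.4,-9.4,-9.4,-9.4]}' 72
python3 -c "
from h import *
plan([.529,-.183,.12],83)"
```

```text
clock: 0.98
position: [0.1845, -0.5969, 0.2308]
ee_rot: [0.747, 0.664, 0.0, -0.0]
ft_force: [0.6, -0.0, 0.3]
grip_width: 0.719
grasp_force: 0.0Traceback (most recent call last):
  File "<string>", line 3, in <module>
    plan([.529,-.183,.12],83)
    ~~~~^^^^^^^^^^^^^^^^^^^^^
  File "h.py", line 21, in plan
    print("t",o["clock"].round(2),"pos",o["position"].round(4),"head",h.round(2),"tilt",R[2,2].round(5),"slide mm",(R.T@(np.array(T)-o["position"])*1000).round(1),"twist",None if head is None else round(h-head,2),"F",o["ft_force"].round(2),"Fj",(JR.T@o["ft_force"]).round(1),"posj",(JR.T@(o["position"]-J0)*1000).round(1))
              ^^^^^^^^^^^^^^^^
AttributeError: 'float' object has no attribute 'round'
```

```bash
sed -i 's/o\["clock"\].round(2)/round(o["clock"],2)/' h.py
python3 -c "
from h import *
plan([.529,-.183,.12],83)"
```

```text
t 0.97 pos [ 0.1845 -0.5969  0.2308] head 83.29 tilt -1.0 slide mm [451.3 293.8 111.1] twist 0.29 F [ 0.56 -0.04  0.33] Fj [0.6 0.1 0.3] posj [-190.  -823.2  230.8]
```

```bash
python3 -m creep '{"slide":[[38,24.5,0],[38,24.5,0],[38,24.5,0],[38,24.5,0],[38,24.5,0],[38,24.5,0],[38,24.5,0],[38,24.5,0]],"twist":[0,0,0,0,0,0,0,0]}' >/dev/null 2>&1 ; python3 -c "
from h import *
plan([.529,-.183,.12],83)"
```

```text
t 1.98 pos [ 0.5057 -0.2116  0.2312] head 82.95 tilt -1.0 slide mm [ 31.3  19.6 111.2] twist -0.05 F [ 1.39 -0.96  0.81] Fj [ 1.5 -0.7  0.8] posj [  61.7 -389.3  231.2]
```

Slip: I typed millimetres where the rows take metres. The row cap limited it to 62.5 mm per row in the intended direction, so nothing was harmed. I'll use metres from here on.

```bash
python3 -m creep '{"slide":[[0.016,0.010,0.02],[0.015,0.010,0.03],[0,0,0.03],[0,0,0.03],[0,0,0],[0,0,0]],"twist":[0,0,0,0,0,0]}' ; python3 - <<'E'
from h import *
plan([.529,-.183,.0],83)
p,d=manip.camera("wrist");cv2.imwrite("pics/w1.png",p)
E
```

```text
clock: 2.72
position: [0.529, -0.185, 0.1224]
ee_rot: [0.749, 0.662, 0.0, 0.0]
ft_force: [-0.3, 0.4, 0.1]
grip_width: 0.717
grasp_force: 0.0
t 2.73 pos [ 0.529  -0.185   0.1224] head 82.98 tilt -1.0 slide mm [  2.   -0.4 122.4] twist -0.02 F [-0.31  0.41  0.08] Fj [-0.4  0.3  0.1] posj [  80.2 -359.1  122.4]
```

View pics/w1.png

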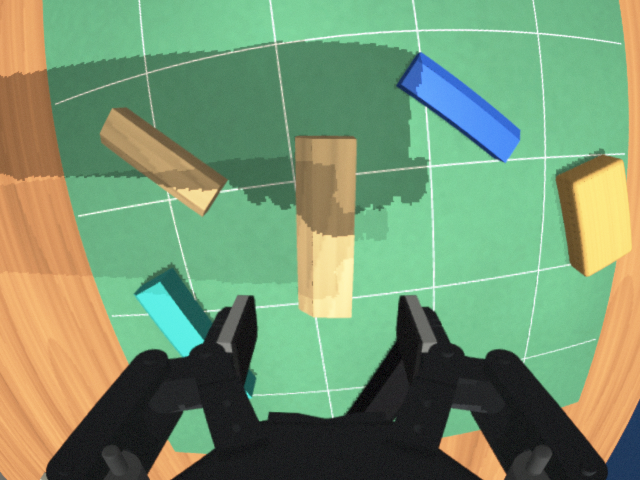

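In the wrist view the batten (326,225) is centred between the fingers (centre ~327) and parallel to the pads, bevel on the left (robot side). I'll descend now.

```bash
python3 -m creep '{"slide":[[0.002,0,0.03],[0,0,0.03],[0,0,0.03],[0,0,0.015],[0,0,0.01],[0,0,0.006],[0,0,0]],"twist":[0,0,0,0,0,0,0]}' ; python3 -m creep '{"slide":[[0,0,0],[0,0,0],[0,0,0],[0,0,0],[0,0,0],[0,0,0]],"twist":[0,0,0,0,0,0]}' 20 30; python3 -c "
from h import *
plan([.529,-.183,.0],83)"
```

```text
clock: 3.65
position: [0.529, -0.183, 0.0006]
ee_rot: [0.749, 0.662, 0.0, 0.0]
ft_force: [-0.0, 0.2, -0.5]
grip_width: 0.721
grasp_force: 0.0
clock: 4.4
position: [0.5293, -0.183, 0.0011]
ee_rot: [0.749, 0.662, 0.0, 0.001]
ft_force: [-0.2, 1.2, 6.6]
grip_width: 0.46
grasp_force: 31.4
t 4.4 pos [ 0.5293 -0.183   0.0011] head 82.98 tilt -1.0 slide mm [-0.  -0.4  1.1] twist -0.02 F [-0.22  1.22  6.59] Fj [-0.4  1.2  6.6] posj [  80.2 -357.1    1.1]
```

```bash
python3 -m creep '{"slide":[[0,0,0],[0,0,0],[0,0,-0.005],[0,0,-0.015],[0,0,-0.03],[0,0,-0.03],[0,0,-0.01],[0,0,0]],"twist":[0,0,0,0,0,0,0,0]}' 20 50; python3 - <<'E'
from h import *
plan([*jig(6,-15,0)[:2],.1],80.3)
p,d=manip.camera("side");W=world("side",d);cv2.imwrite("pics/s1.png",p[100:400,200:600])
E
```

```text
clock: 5.4
position: [0.5289, -0.1831, 0.0907]
ee_rot: [0.749, 0.662, 0.0, 0.001]
ft_force: [-0.2, -0.2, -0.6]
grip_width: 0.457
grasp_force: 50.8
t 5.4 pos [ 0.5289 -0.1831  0.0907] head 82.97 tilt -1.0 slide mm [-1.49027e+04  5.23150e+03  4.10000e+00] twist 2.67 F [-0.15 -0.19 -0.65] Fj [-0.1 -0.2 -0.6] posj [  79.8 -357.2   90.7]
```

View pics/s1.png

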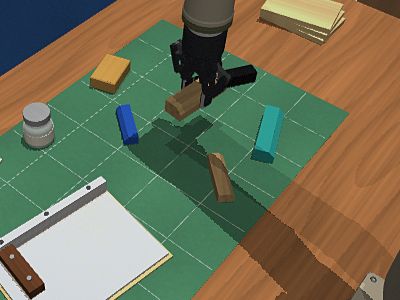

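The batten is held level between the fingers (crop ~(185,100)) and the bench is clear on the way. `jig()` wants metres, so I'll recompute the target.

```bash
python3 -c "
from h import *
plan([*jig(.006,-.015,0)[:2],.1],80.3)"
```

```text
t 5.45 pos [ 0.5284 -0.1829  0.0898] head 82.97 tilt -1.0 slide mm [345.2 -57.2 -10.2] twist 2.67 F [-0.73 -0.75 -1.61] Fj [-0.6 -0.9 -1.6] posj [  79.2 -357.2   89.8]
```

```bash
python3 -m creep '{"slide":[[0.03,-0.005,-0.005],[0.048,-0.008,-0.005],[0.052,-0.009,0],[0.052,-0.009,0],[0.052,-0.009,0],[0.048,-0.008,0],[0.04,-0.006,0],[0.023,-0.003,0]],"twist":[0,0,0,0,0,0,0,0]}' ; python3 -m creep '{"slide":[[0,0,0],[0,0,0],[0,0,0]],"twist":[2.7,0,0]}';python3 -c "
from h import *
plan([*jig(.006,-.015,0)[:2],.013],80.3)"
```

```text
clock: 6.45
position: [0.5131, 0.1688, 0.099]
ee_rot: [0.748, 0.663, -0.001, -0.001]
ft_force: [0.6, -1.1, -0.7]
grip_width: 0.456
grasp_force: 50.8
clock: 6.82
position: [0.5141, 0.1659, 0.0996]
ee_rot: [0.764, 0.645, -0.001, -0.0]
ft_force: [0.9, 0.1, -0.7]
grip_width: 0.458
grasp_force: 50.8
t 6.83 pos [0.5141 0.1659 0.0996] head 80.3 tilt -1.0 slide mm [ 0.8 -0.2 86.6] twist -0.0 F [ 0.88  0.13 -0.73] Fj [ 0.8  0.3 -0.7] posj [  6.3 -15.7  99.6]
```

```bash
python3 -m creep '{"slide":[[0,0,0.02],[0,0,0.03],[0,0,0.02],[0,0,0.01],[0,0,0.003],[0,0,0.002],[0,0,0],[0,0,0]],"twist":[0,0,0,0,0,0,0,0]}' ; python3 -c "
from h import *
plan([*jig(.006,-.015,0)[:2],.013],80.3)"
```

```text
clock: 7.82
position: [0.5147, 0.1665, 0.0158]
ee_rot: [0.765, 0.645, 0.0, 0.0]
ft_force: [0.8, 0.4, -0.3]
grip_width: 0.452
grasp_force: 50.8
t 7.83 pos [0.5147 0.1665 0.0158] head 80.27 tilt -1.0 slide mm [ 0.  -0.9  2.8] twist -0.03 F [ 0.77  0.43 -0.35] Fj [ 0.7  0.6 -0.3] posj [  6.9 -15.   15.8]
```

```bash
python3 -m creep '{"slide":[[0,0,0.001],[0,0,0.001],[0,0,0.0005],[0,0,0],[0,0,0]],"twist":[0,0,0,0,0]}' ; python3 -c "
from h import *
plan([*jig(.006,-.015,0)[:2],.013],80.3)"
```

```text
clock: 8.45
position: [0.5144, 0.1665, 0.0132]
ee_rot: [0.764, 0.645, -0.0, 0.0]
ft_force: [-1.9, -1.4, 5.8]
grip_width: 0.456
grasp_force: 51.7
t 8.45 pos [0.5144 0.1665 0.0132] head 80.28 tilt -1.0 slide mm [ 0.1 -0.6  0.2] twist -0.02 F [-1.87 -1.45  5.79] Fj [-1.6 -1.7  5.8] posj [  6.6 -15.1  13.2]
```

```bash
python3 -m creep '{"slide":[[0,0,0],[0,0,0],[0,0,0],[0,0,-0.005],[0,0,-0.015],[0,0,-0.03],[0,0,-0.02],[0,0,0]],"twist":[0,0,0,0,0,0,0,0]}' 70; python3 -m creep '{"slide":[[-0.035,0,0],[-0.05,0,0],[-0.03,0,0],[0,0,0],[0,0,0],[0,0,0]],"twist":[0,0,0,0,0,0]}' 0 50; python3 - <<'E'
from h import *
plan(jig(.006,-.105,.022),80.3)
for n in("side","scene"):
    p,d=manip.camera(n);W=world(n,d);P=(W-J0)@JR*1000;hsv=cv2.cvtColor(p,cv2.COLOR_BGR2HSV)
    roi=(abs(P[...,0]+10)<70)&(abs(P[...,1]+15)<85)&(P[...,2]>17)&(P[...,2]<46)&(d>0)&(hsv[...,1]>70)&(hsv[...,0]<25)
    m=big(roi);t=m&(P[...,2]>37);print(n,m.sum(),*rect(P[m]/1000),"top",np.median(P[...,2][t]),*rect(P[t]/1000))
    cv2.imwrite(f"pics/{n}2.png",p)
E
```

```text
clock: 9.45
position: [0.5155, 0.1668, 0.0848]
ee_rot: [0.765, 0.645, 0.001, 0.001]
ft_force: [0.7, -0.9, -0.3]
grip_width: 0.698
grasp_force: 0.0
clock: 10.2
position: [0.4949, 0.0544, 0.0827]
ee_rot: [0.764, 0.645, 0.0, -0.0]
ft_force: [-0.6, -0.9, 0.6]
grip_width: 0.005
grasp_force: 0.0
t 10.2 pos [0.4949 0.0544 0.0827] head 80.38 tilt -1.0 slide mm [23.9 -0.2 60.7] twist 0.08 F [-0.6  -0.91  0.55] Fj [-0.4 -1.   0.6] posj [   6.2 -128.9   82.7]
side 2104 [  7.7 -16.4] [ 42.5 132.1] 90.19 [[-14.0, 50.0], [-13.0, -83.0], [29.0, -82.0], [29.0, 50.0]] top 39.1579035902482 [ 11.4 -16.2] [ 34.7 132. ] 90.77 [[-7.0, 50.0], [-5.0, -82.0], [30.0, -82.0], [28.0, 50.0]]
scene 846 [  7.6 -16.1] [ 43.4 130. ] 89.51 [[-15.0, -81.0], [29.0, -81.0], [30.0, 49.0], [-14.0, 49.0]] top 38.9104188265957 [ 13.3 -16.1] [ 31.9 130. ] 89.51 [[-3.0, -81.0], [29.0, -81.0], [30.0, 49.0], [-2.0, 49.0]]
```

View pics/side2.png

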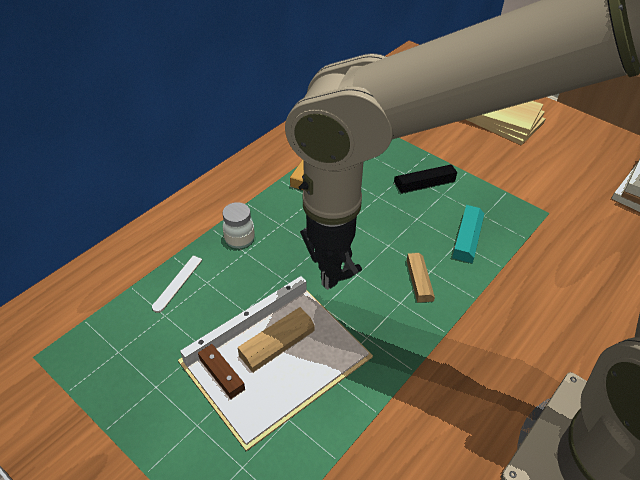

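Side2: the batten (276,338) lies flat on the white bed, bevel towards the robot. Depth puts its centre at jig (8,-16) with its top 27 mm above the bed, square to the fence, and it has been let go. Next I push it along y to the stop, using the closed fingers on its -y end.

```bash
python3 -m creep '{"slide":[[0.006,0,0.03],[0,0,0.025],[0,0,0.006],[0.012,0,0],[0.012,0,0],[0.008,0,0],[0.006,0,0],[0,0,0]],"twist":[0,0,0,0,0,0,0,0]}'; python3 -c "
from h import *
plan(jig(.007,-.066,.022),80.3)"; python3 -m creep '{"slide":[[0.003,0,0],[0.003,0,0],[0.003,0,0],[0.003,0,0],[0,0,0]],"twist":[0,0,0,0,0]}'; python3 -c "
from h import *
plan(jig(.007,-.066,.022),80.3)"
```

```text
clock: 11.3
position: [0.5025, 0.097, 0.022]
ee_rot: [0.764, 0.645, 0.0, 0.0]
ft_force: [0.3, 0.2, -1.0]
grip_width: 0.0
grasp_force: 0.0
t 11.3 pos [0.5025 0.097  0.022 ] head 80.32 tilt -1.0 slide mm [19.6  0.5 -0. ] twist 0.02 F [ 0.32  0.18 -0.95] Fj [ 0.3  0.2 -1. ] posj [  6.5 -85.6  22. ]
clock: 11.92
position: [0.5044, 0.1087, 0.0218]
ee_rot: [0.764, 0.645, 0.0, -0.0]
ft_force: [-0.2, 0.8, -0.1]
grip_width: 0.001
grasp_force: 0.0
t 11.93 pos [0.5044 0.1087 0.0218] head 80.3 tilt -1.0 slide mm [ 7.8  0.6 -0.2] twist 0.0 F [-0.25  0.84 -0.12] Fj [-0.4  0.8 -0.1] posj [  6.4 -73.8  21.8]
```

```bash
python3 -m creep '{"slide":[[0.003,0,0],[0.002,0,0],[0.001,0,0],[0,0,0]],"twist":[0,0,0,0]}'|sed -n 2,4p; python3 -m creep '{"slide":[[0.001,0,0],[0.001,0,0],[0,0,0]],"twist":[0,0,0]}'; python3 -c "
from h import *
plan(jig(.007,-.066,.022),80.3)"
```

```text
position: [0.5054, 0.1144, 0.0218]
ee_rot: [0.764, 0.645, 0.0, 0.0]
ft_force: [-0.4, -0.2, -0.5]
clock: 12.8
position: [0.5057, 0.1162, 0.0218]
ee_rot: [0.764, 0.645, -0.0, 0.0]
ft_force: [-0.3, -0.9, -0.0]
grip_width: -0.001
grasp_force: 0.2
t 12.8 pos [0.5057 0.1162 0.0218] head 80.28 tilt -1.0 slide mm [ 0.1  0.5 -0.2] twist -0.02 F [-0.29 -0.92 -0.01] Fj [-0.1 -1.  -0. ] posj [  6.5 -66.1  21.8]
```

```bash
python3 -m creep '{"slide":[[0.001,0,0],[0.001,0,0],[0,0,0],[0,0,0]],"twist":[0,0,0,0]}'|sed -n 2,4p; python3 -c "
from h import *
o,_=plan(jig(.007,-.066,.022),80.3)
p,d=manip.camera('side');n='side';W=world(n,d);P=(W-J0)@JR*1000;hsv=cv2.cvtColor(p,cv2.COLOR_BGR2HSV)
m=big((abs(P[...,0]-10)<60)&(P[...,1]>-75)&(P[...,1]<100)&(P[...,2]>17)&(P[...,2]<46)&(d>0)&(hsv[...,1]>70)&(hsv[...,2]>120)&(hsv[...,0]<25))
print(m.sum(),*rect(P[m]/1000))
cv2.imwrite('pics/s3.png',cv2.resize(p[240:440,150:400],None,fx=3,fy=3))"
```

```text
position: [0.5058, 0.1163, 0.0218]
ee_rot: [0.765, 0.644, -0.001, 0.001]
ft_force: [-3.2, -7.9, 5.7]
t 13.3 pos [0.5058 0.1163 0.0218] head 80.2 tilt -1.0 slide mm [ 0.1  0.5 -0.2] twist -0.1 F [-3.21 -7.93  5.72] Fj [-1.8 -8.4  5.7] posj [  6.5 -66.1  21.8]
860 [ 7.9 18.6] [ 41.6 114.8] 90.86 [[-14.0, 76.0], [-12.0, -39.0], [30.0, -39.0], [28.0, 76.0]]
```

View pics/s3.png

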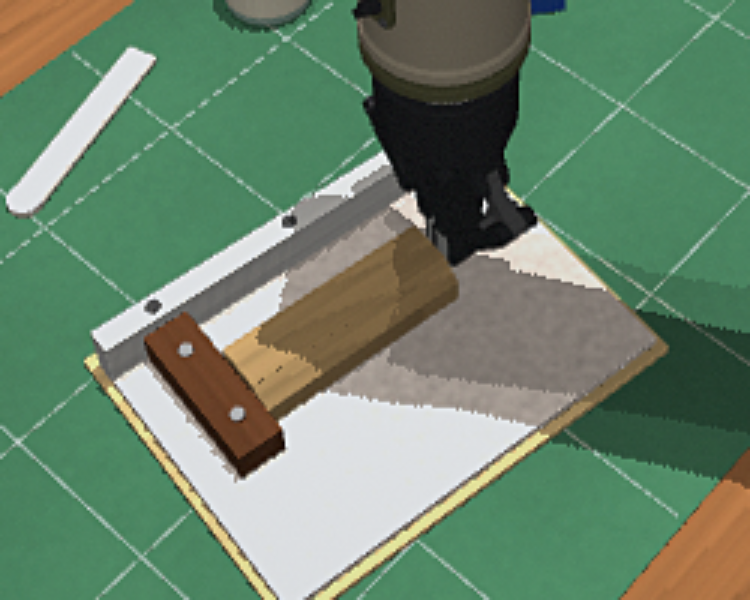

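s3: the batten's end (250,390) touches the stop, and reaction force confirms it (8 N along y). Now I retreat, go to the front face and push to the fence.

```bash
python3 -m creep '{"slide":[[-0.005,0,0],[-0.015,0,0],[0,0,-0.04],[0,0,-0.02],[0,-0.05,0],[0.045,0,0],[0.05,0,0],[0,0,0]],"twist":[0,0,0,0,0,0,0,0]}'|tail -6;  python3 -m creep '{"slide":[[0,0,0.03],[0,0,0.025],[0,0,0.003],[0,0.006,0],[0,0.01,0],[0,0.01,0],[0,0.01,0],[0,0,0]],"twist":[0,0,0,0,0,0,0,0]}'|tail -6; python3 -c "
from h import *
plan(jig(.0095,.010,.022),80.3)"
```

```text
clock: 14.35
position: [0.4691, 0.2045, 0.0821]
ee_rot: [0.763, 0.647, 0.001, -0.001]
ft_force: [-0.4, -0.2, 0.1]
grip_width: -0.005
grasp_force: 0.0
clock: 15.35
position: [0.5064, 0.1943, 0.0244]
ee_rot: [0.765, 0.644, 0.0, 0.0]
ft_force: [0.1, -0.9, 1.7]
grip_width: 0.001
grasp_force: 0.7
t 15.35 pos [0.5064 0.1943 0.0244] head 80.22 tilt -1.0 slide mm [-0.9 15.5  2.4] twist -0.08 F [ 0.15 -0.89  1.72] Fj [ 0.3 -0.8  1.7] posj [-6.  10.9 24.4]
```

```bash
python3 -m creep '{"slide":[[0,0.004,0],[0,0.004,0],[0,0.003,0],[0,0.002,0],[0,0,0]],"twist":[0,0,0,0,0]}'|sed -n 2,4p; python3 -c "
from h import *
plan(jig(.0095,.010,.022),80.3)
p,d=manip.camera('scene');n='scene';W=world(n,d);P=(W-J0)@JR*1000;hsv=cv2.cvtColor(p,cv2.COLOR_BGR2HSV)
m=big((abs(P[...,0]-15)<48)&(abs(P[...,1])<73)&(P[...,2]>17)&(P[...,2]<46)&(d>0)&(hsv[...,1]>70)&(hsv[...,0]<25))
print(m.sum(),*rect(P[m]/1000))"
```

```text
position: [0.5179, 0.1921, 0.0241]
ee_rot: [0.764, 0.645, -0.0, 0.0]
ft_force: [-5.7, -0.9, 7.2]
t 15.97 pos [0.5179 0.1921 0.0241] head 80.28 tilt -1.0 slide mm [-0.7  3.8  2.1] twist -0.02 F [-5.67 -0.92  7.22] Fj [-5.4 -1.9  7.2] posj [ 5.7 10.7 24.1]
867 [35.2  9.1] [ 41.  127.2] 90.6 [[14.0, 72.0], [15.0, -55.0], [56.0, -54.0], [55.0, 73.0]]
```

```bash
python3 -m creep '{"slide":[[0,0.001,0],[0,0.001,0],[0,0,0],[0,0,0]],"twist":[0,0,0,0]}'|sed -n 2,4p; python3 -c "
from h import *
plan(jig(.0095,.010,.022),80.3)
for n in('scene','side'):
  p,d=manip.camera(n);W=world(n,d);P=(W-J0)@JR*1000;hsv=cv2.cvtColor(p,cv2.COLOR_BGR2HSV)
  m=big((abs(P[...,0]-15)<48)&(abs(P[...,1])<73)&(P[...,2]>17)&(P[...,2]<46)&(d>0)&(hsv[...,1]>70)&(hsv[...,0]<25))
  print(m.sum(),*rect(P[m]/1000))
cv2.imwrite('pics/s4.png',cv2.resize(p[240:440,150:400],None,fx=3,fy=3))"
```

```text
position: [0.5196, 0.1917, 0.0241]
ee_rot: [0.764, 0.645, -0.001, 0.0]
ft_force: [-4.9, -2.0, 7.4]
t 16.52 pos [0.5196 0.1917 0.0241] head 80.28 tilt -1.0 slide mm [-0.6  2.1  2.1] twist -0.02 F [-4.87 -2.    7.45] Fj [-4.5 -2.8  7.4] posj [ 7.4 10.6 24.1]
862 [37.4  9.3] [ 40.9 127.7] 91.02 [[16.0, 73.0], [18.0, -55.0], [59.0, -54.0], [57.0, 74.0]]
946 [34.8 43.1] [46.5 60.8] 88.11 [[10.0, 13.0], [57.0, 12.0], [59.0, 73.0], [12.0, 74.0]]
```

View pics/s4.png

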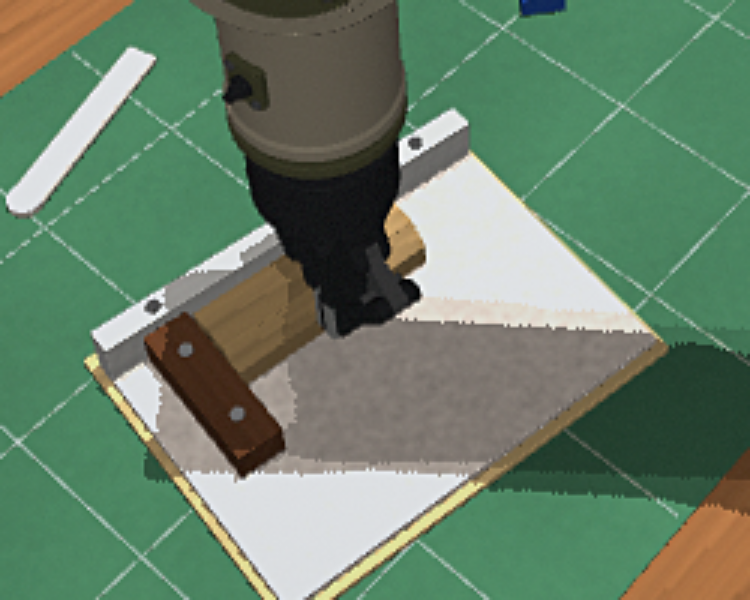

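s4: the batten slides along with the tool, its end still at the stop (265,375); about 6 mm of fence gap remains. I carry on.

```bash
python3 -m creep '{"slide":[[0,0.001,0],[0,0.001,0],[0,0.001,0],[0,0.001,0],[0,0,0]],"twist":[0,0,0,0,0]}'|sed -n 2,4p;python3 -m creep '{"slide":[[0,0.0005,0],[0,0.0005,0],[0,0,0]],"twist":[0,0,0]}'|sed -n 2,4p; python3 -c "
from h import *
plan(jig(.0095,.010,.022),80.3)"
```

```text
position: [0.5234, 0.191, 0.0241]
ee_rot: [0.764, 0.645, -0.001, 0.0]
ft_force: [-7.2, -1.6, 9.1]
position: [0.5243, 0.1908, 0.0241]
ee_rot: [0.764, 0.645, -0.001, 0.0]
ft_force: [-6.4, -2.4, 10.1]
t 17.62 pos [0.5243 0.1908 0.0241] head 80.28 tilt -1.0 slide mm [-0.5 -2.7  2.1] twist -0.02 F [-6.37 -2.35 10.08] Fj [-5.9 -3.4 10.1] posj [12.2 10.5 24.1]
```

```bash
python3 -m creep '{"slide":[[0,0,-0.001],[0,0.001,0],[0,0.0005,0],[0,0,0]],"twist":[0,0,0,0]}'|sed -n 2,4p;python3 -m creep '{"slide":[[0,0.0005,0],[0,0.0005,0],[0,0,0]],"twist":[0,0,0]}'|sed -n 2,4p; python3 -c "
from h import *
plan(jig(.0095,.010,.022),80.3)
for n in('scene',):
  p,d=manip.camera(n);W=world(n,d);P=(W-J0)@JR*1000;hsv=cv2.cvtColor(p,cv2.COLOR_BGR2HSV)
  m=big((abs(P[...,0]-15)<53)&(abs(P[...,1])<73)&(P[...,2]>17)&(P[...,2]<46)&(d>0)&(hsv[...,1]>70)&(hsv[...,0]<25))
  print(m.sum(),*rect(P[m]/1000))
cv2.imwrite('pics/s5.png',cv2.resize(p[200:350,360:540],None,fx=4,fy=4))"
```

```text
position: [0.5264, 0.191, 0.0248]
ee_rot: [0.764, 0.645, 0.0, 0.0]
ft_force: [-0.7, 0.2, -0.3]
position: [0.527, 0.1908, 0.0248]
ee_rot: [0.764, 0.645, -0.0, -0.0]
ft_force: [-2.1, 0.4, 2.2]
t 18.5 pos [0.527  0.1908 0.0248] head 80.29 tilt -1.0 slide mm [-1.  -5.4  2.8] twist -0.01 F [-2.07  0.41  2.18] Fj [-2.1  0.1  2.2] posj [14.9 11.  24.8]
783 [43.   8.2] [ 38.4 128.3] 89.59 [[23.0, -56.0], [62.0, -56.0], [63.0, 72.0], [24.0, 73.0]]
```

View pics/s5.png

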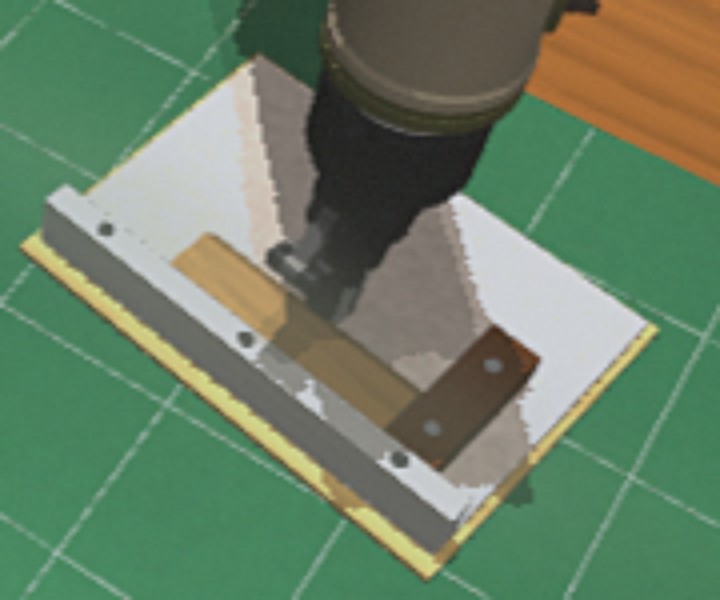

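s5: the batten's back edge (260,330) is at the fence, and its end (400,410) at the stop. I push a little more to feel the fence.

```bash
python3 -m creep '{"slide":[[0,0.0005,0],[0,0.0005,0],[0,0.0005,0],[0,0,0],[0,0,0]],"twist":[0,0,0,0,0]}'|sed -n 2,4p; python3 -c "
from h import *
plan(jig(.0095,.010,.022),80.3)"; python3 -m creep '{"slide":[[0,0.0005,0],[0,0.0005,0],[0,0,0],[0,0,0]],"twist":[0,0,0,0]}'|sed -n 2,4p; python3 -c "
from h import *
plan(jig(.0095,.010,.022),80.3)"
```

```text
position: [0.5274, 0.1908, 0.0246]
ee_rot: [0.764, 0.645, -0.001, -0.001]
ft_force: [-8.0, 1.0, 5.5]
t 19.18 pos [0.5274 0.1908 0.0246] head 80.32 tilt -1.0 slide mm [-1.  -5.7  2.7] twist 0.02 F [-7.96  1.    5.5 ] Fj [-8.  -0.4  5.5] posj [15.2 11.  24.6]
position: [0.5275, 0.1908, 0.0246]
ee_rot: [0.764, 0.645, -0.002, -0.001]
ft_force: [-10.9, 1.3, 8.4]
t 19.68 pos [0.5275 0.1908 0.0246] head 80.34 tilt -0.99999 slide mm [-1.  -5.9  2.6] twist 0.04 F [-10.94   1.34   8.36] Fj [-11.   -0.5   8.4] posj [15.4 11.  24.6]
```

Fence contact is firm (11 N at a stalled position). Now I re-seat the end against the stop.

```bash
python3 -m creep '{"slide":[[0,-0.005,0],[0,-0.015,0],[0,0,-0.04],[0,0,-0.025],[-0.05,0.022,0],[-0.05,0.022,0],[0,0,0],[0,0,0]],"twist":[0,0,0,0,0,0,0,0]}'|sed -n 2,4p; python3 -m creep '{"slide":[[0,0,0.035],[0,0,0.025],[0,0,0.005],[0.008,0,0],[0.008,0,0],[0.002,0,0],[0,0,0]],"twist":[0,0,0,0,0,0,0]}'|sed -n 2,4p; python3 -c "
from h import *
plan(jig(.040,-.066,.022),80.3)"
```

```text
position: [0.5359, 0.088, 0.0898]
ee_rot: [0.765, 0.645, 0.0, 0.0]
ft_force: [-0.3, 0.8, -0.4]
position: [0.5397, 0.1057, 0.0252]
ee_rot: [0.764, 0.645, 0.0, 0.0]
ft_force: [-0.0, -0.2, 0.2]
t 21.55 pos [0.5397 0.1057 0.0252] head 80.3 tilt -1.0 slide mm [ 4.8 -1.7  3.2] twist 0.0 F [-0.05 -0.25  0.2 ] Fj [-0.  -0.3  0.2] posj [ 41.7 -70.8  25.2]
```

```bash
python3 -m creep '{"slide":[[0.002,0,0],[0.002,0,0],[0.001,0,0],[0.001,0,0],[0,0,0],[0,0,0]],"twist":[0,0,0,0,0,0]}'|sed -n 2,4p; python3 -c "
from h import *
plan(jig(.040,-.066,.022),80.3)"
```

```text
position: [0.5403, 0.1103, 0.0248]
ee_rot: [0.765, 0.644, -0.001, 0.0]
ft_force: [-1.7, -4.1, 3.8]
t 22.3 pos [0.5403 0.1103 0.0248] head 80.23 tilt -1.0 slide mm [ 0.2 -1.6  2.8] twist -0.07 F [-1.65 -4.08  3.78] Fj [-0.9 -4.3  3.8] posj [ 41.6 -66.2  24.8]
```

```bash
python3 -m creep '{"slide":[[0.001,0,0],[0.0005,0,0],[0,0,0],[0,0,0]],"twist":[0,0,0,0]}'|sed -n 2,4p; python3 -m creep '{"slide":[[-0.005,0,0],[-0.015,0,0],[0,0,-0.035],[0,0,-0.03],[0.045,-0.014,0],[0.05,-0.015,0],[0,0,0],[0,0,0]],"twist":[0,0,0,0,0,0,0,0]}'|sed -n 2,4p; python3 -c "
from h import *
plan(jig(.013,.010,.036),80.3)"
```

```text
position: [0.5404, 0.1103, 0.0248]
ee_rot: [0.765, 0.644, -0.002, 0.001]
ft_force: [-4.4, -9.0, 7.3]
position: [0.5249, 0.1906, 0.0895]
ee_rot: [0.765, 0.645, -0.0, 0.0]
ft_force: [-0.7, -0.3, -0.9]
t 23.8 pos [0.5249 0.1906 0.0895] head 80.27 tilt -1.0 slide mm [-0.4  0.2 53.5] twist -0.03 F [-0.73 -0.34 -0.89] Fj [-0.7 -0.5 -0.9] posj [12.8 10.4 89.5]
```

```bash
python3 -m creep '{"slide":[[0,0,0.025],[0,0,0.02],[0,0,0.0085],[0,0.003,0],[0,0.002,0],[0,0.001,0],[0,0,0]],"twist":[0,0,0,0,0,0,0]}'|sed -n 2,4p; python3 -c "
from h import *
plan(jig(.020,.010,.034),80.3)"
```

```text
position: [0.531, 0.1907, 0.0367]
ee_rot: [0.765, 0.645, 0.0, 0.0]
ft_force: [-0.1, 0.8, 0.1]
t 24.68 pos [0.531  0.1907 0.0367] head 80.27 tilt -1.0 slide mm [-1.5  1.2  2.7] twist -0.03 F [-0.11  0.76  0.09] Fj [-0.2  0.7  0.1] posj [18.8 11.5 36.7]
```

```bash
python3 -m creep '{"slide":[[-0.001,0.0007,0.0007],[0,0.0007,0.0007],[0,0,0],[0,0,0]],"twist":[0,0,0,0]}'|sed -n 2,4p; python3 -m creep '{"slide":[[0,0.0007,0.0007],[0,0.0005,0.0005],[0,0,0],[0,0,0]],"twist":[0,0,0,0]}'|sed -n 2,4p; python3 -c "
from h import *
plan(jig(.020,.010,.034),80.3)"
```

```text
position: [0.5319, 0.1894, 0.0349]
ee_rot: [0.764, 0.645, -0.0, 0.0]
ft_force: [-0.9, 0.1, 0.2]
position: [0.5331, 0.1892, 0.0337]
ee_rot: [0.764, 0.645, -0.0, 0.0]
ft_force: [-0.2, 0.2, 0.8]
t 25.68 pos [0.5331 0.1892 0.0337] head 80.28 tilt -1.0 slide mm [-0.4 -1.1 -0.3] twist -0.02 F [-0.24  0.16  0.79] Fj [-0.3  0.1  0.8] posj [21.1 10.4 33.7]
```

```bash
python3 -m creep '{"slide":[[0,0.001,0],[0,0.0005,0],[0,0,0],[0,0,0]],"twist":[0,0,0,0]}'|sed -n 2,4p; python3 -m creep '{"slide":[[0,0.0005,0],[0,0.0005,0],[0,0,0],[0,0,0]],"twist":[0,0,0,0]}'|sed -n 2,4p; python3 -c "
from h import *
plan(jig(.020,.010,.034),80.3)"
```

```text
position: [0.5342, 0.189, 0.0336]
ee_rot: [0.764, 0.645, -0.0, -0.0]
ft_force: [-3.1, 0.6, 1.5]
position: [0.5345, 0.189, 0.0335]
ee_rot: [0.764, 0.645, -0.001, -0.0]
ft_force: [-7.3, 0.7, 3.0]
t 26.68 pos [0.5345 0.189  0.0335] head 80.31 tilt -1.0 slide mm [-0.4 -2.6 -0.5] twist 0.01 F [-7.31  0.7   2.97] Fj [-7.3 -0.5  3. ] posj [22.6 10.4 33.5]
```

```bash
python3 -m creep '{"slide":[[0,0,0.0004],[0,0.0002,0.0004],[0,0,0],[0,0,0]],"twist":[0,0,0,0]}'|sed -n 2,4p; python3 -c "
from h import *
plan(jig(.020,.010,.034),80.3)"
```

```text
position: [0.5347, 0.189, 0.0332]
ee_rot: [0.764, 0.645, -0.001, -0.0]
ft_force: [-9.6, -1.0, 10.5]
t 27.18 pos [0.5347 0.189  0.0332] head 80.31 tilt -1.0 slide mm [-0.5 -2.7 -0.8] twist 0.01 F [-9.62 -0.98 10.49] Fj [-9.3 -2.6 10.5] posj [22.7 10.5 33.2]
```

```bash
python3 -m creep '{"slide":[[0,0.0003,0],[0,0,0],[0,0,0],[0,0,0],[0,0,0],[0,0,0]],"twist":[0,0,0,0,0,0]}'|sed -n 2,4p; python3 -c "
from h import *
plan(jig(.020,.010,.034),80.3)
for n in('scene','side'):
  p,d=manip.camera(n);W=world(n,d);P=(W-J0)@JR*1000;hsv=cv2.cvtColor(p,cv2.COLOR_BGR2HSV)
  m=big((abs(P[...,0]-15)<53)&(abs(P[...,1])<74)&(P[...,2]>17)&(P[...,2]<46)&(d>0)&(hsv[...,1]>70)&(hsv[...,0]<25))
  print(m.sum(),*rect(P[m]/1000),np.median(P[...,2][m&(P[...,0]>40)]));cv2.imwrite('pics/f_%s.png'%n,p)
plan(jig(.020,.010,.034),80.3)
a=cv2.imread('pics/f_scene.png')[190:390,280:560];cv2.imwrite('pics/f.png',cv2.resize(a,(784,560)))"
```

```text
position: [0.5347, 0.189, 0.0332]
ee_rot: [0.764, 0.645, -0.001, -0.0]
ft_force: [-10.6, -1.0, 11.7]
t 27.93 pos [0.5347 0.189  0.0332] head 80.31 tilt -1.0 slide mm [-0.5 -2.8 -0.8] twist 0.01 F [-10.63  -0.98  11.73] Fj [-10.3  -2.8  11.7] posj [22.8 10.5 33.2]
783 [42.9  9.7] [ 38.6 128.3] 89.4 [[23.0, -54.0], [62.0, -55.0], [63.0, 74.0], [24.0, 74.0]] 38.79478800989483
961 [44.8 42.3] [45.1 63.2] 89.9 [[22.0, 11.0], [67.0, 11.0], [67.0, 74.0], [22.0, 74.0]] 39.27100887227063
t 28.02 pos [0.5347 0.189  0.0332] head 80.32 tilt -1.0 slide mm [-0.5 -2.7 -0.8] twist 0.02 F [-11.18  -0.84  10.67] Fj [-10.9  -2.7  10.7] posj [22.7 10.5 33.2]
```

View pics/f.png

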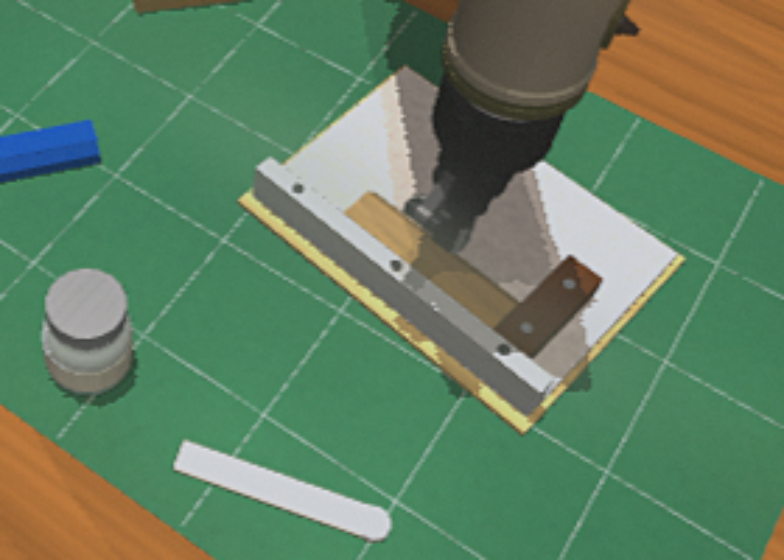

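The final view shows the batten (430,255) flush with the fence and its end at the stop (505,320), with the jar and folder undisturbed. The steady push is about 10.5 N into the fence and 11 N down. Handing in.

```bash
python3 -c "
from workcell import manip
print(manip.hand_in())"
```

```text
the job is handed in; nothing more can be done
None
```

The batten is home on the bed, against the fence and the stop, and is still held there by a steady diagonal push of about 10.5 N into the fence and 11 N down; I handed the job in at about 28 s, and no verdict came back.

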